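# Draw the sprung clothes rail out to its length clip and hold it

## Robot

A 6-joint arm with a two-finger parallel gripper is mounted at the origin on a cart in front of the work surface, level with it; the furniture and walls round the work are solid. World frame = base frame: x ahead of the robot, y to its left, z up, the work surface at z = 0. Lengths are in m, angles in rad, forces in N, time in s.
With the tool pointing down it reaches from about 0.25 to 0.775 m from the base axis. Payload 4 kg.
Tool frame: the origin (TCP) lies at the centre of the arm's flange, where the gripper is bolted on; the fingertips stand 199 mm ahead of it and the grasp point (between the pads) lies 180 mm ahead of it (robot.tcp_to_tips is the z of the fingertips in the tool frame, in m); z points along the fingers, y is the line along which they close (so a half turn about z gives the same grasp; the last joint's range is limited). The gripper opens to 94 mm and grips with 3 to 60 N. Pads are 16 mm wide; open, the fingers measure 119 mm over their backs; the gripper's body (75 mm by 177 mm) begins 78 mm behind the grasp point.
Start: joints at [1.196, 0.087, 1.371, -0, 1.684, -0.103], TCP at [0.148, 0.53, 0.405] pointing down, gripper open.
Joint ranges: [-3.1, 3.1], [-0.76, 2.03], [0.27, 2.55], [-1.08, 4.22], [0.17, 2.65], [-2.57, 2.57]. Speed limits (rad/s): [2.79, 2.79, 3.14, 3.14, 3.14, 3.14].

## Interface

Orientations are given as [roll, pitch, yaw] about the fixed x, y, z axes, in that order (R = Rz(yaw) Ry(pitch) Rx(roll)).
In Python, from bench import robot gives the robot as it stands.
- The arm moves only by the tool play_rows, never from a script. Its arguments are lists of equal length, an entry for each row: "translation": the shift along the tool's x, y, z scaled (see below), a list of three; "twist": the turn, a rotation vector about the tool's x, y, z scaled (see below), a list of three; "gripper": the opening, from -1 (shut) to 1 (fully open). A call has 1 to 8 rows; each row shifts and turns the commanded pose from where the row before left it, along the tool's axes as they then stand; what a row does not reach is not made up. The controller multiplies each number of a shift by 0.04 m and each number of a turn by 0.1 rad. A row lasts 1/10 s, in which the tool goes at most 50 mm and 8.59 degrees, less where a joint would pass 70% of its speed; a pose out of reach is approached as far as the arm can. A call with a number of a shift or a turn outside -1 to 1 is refused whole. A call with a gripper value outside its range is refused whole. The fingers move at their own pace and stop on an object; the grip force is fixed at half the most. Time passes only in rows, so rows that do not move let the fingers close. It gives the time, the measured TCP pose, the force, the opening and the grip force at its end, in the units of the state.
- robot.get_obs(): the state, without advancing time (a new reading comes with each control period).
- robot.snapshot(name): name is "scene" or "top"; returns the picture (400x640x3 uint8, red, green, blue); there is no depth.
- robot.camera_model(name): a dict with "camera_matrix" (3x3 intrinsics, pixels), "k1" (the pictures are not rectified: a ray, as slopes to the right and down, at radius r is drawn at 1 + k1 r^2 times it, then the intrinsics apply), "rvec" (rotation vector, rad) and "tvec" (3), from world to camera coordinates, as OpenCV has them. Camera axes: x right, y down, z forward; pixel columns grow to the right and rows downward; lengths in m; the calibration is good to about 2 mm. A picture is of the moment at which its call begins. camera_model takes no time and is no camera call.
- robot.close_job(): hands the job in; it is judged then, once.
Trained networks look in the newest picture that a camera, given by its name, has taken for a name from the list of things; names that differ only in an ending like _2 or _b are one class to them, and where a whole thing is asked for, a point or a joint stands for the part that bears it (a point fixed in the world has none). Each returns a list of dicts, best first, with "score" (0 to 1); they miss things now and then, are a little off and sometimes report something else, mostly with a low value. They report only what shows in the picture. A call takes as long as a camera call.
- robot.recognise(name, camera): "centre" ([x, y, z] in m, in world coordinates, good to about 4 mm: the middle of the surface that is visible of it).
- robot.spot_point(name, camera): "centre" ([x, y, z] in m, in world coordinates, good to about 4 mm: a listed point, or the origin of a listed thing).
The state is a dict: "time": time; "joint_positions": joint angles; "qvel": joint speeds; "joint_torque": joint torques, N m; "tool_pos": TCP position; "ee_rot": TCP orientation; "wrist_force": force on the tool from outside, world axes, zero at the start; "wrist_torque": the same for the moment, N m; "width": finger opening in m; "finger_force": force on a finger pad.
Only numpy, scipy, OpenCV 4.12 (cv2) and the standard library are available. Lean on these libraries where they do the work, as an engineer would, in place of code of your own. Each camera call takes 0.05 s, during which the arm holds its last target. There are 200 camera calls.

## Task

Get the pull-out clothes rail ready for hanging a garment. First flip the folded gauge leaf right over on its hinge, so that its other face, with the scale and the clip, lies up alongside the rod; then take the rod by its grip and pull it out against its spring until its pointer stands level with the ridge of the clip, and finish while still holding it there, because it springs back if let go. Leave the other things on the worktop where they are.

Things in the scene. Friction and masses are not known exactly. Their poses are not given: they have to be found in the camera images.
- rail: pull-out clothes rail, fixed to the worktop: white base plate 98 x 430 x 8 mm, aluminium sleeve tube 28 mm thick on two saddles, axis 55 mm above the worktop, top 72 mm. Origin on the worktop below the sleeve's mouth. +y: along the rod, the way it comes out; z up; -x: the side nearer the robot, with the gauge leaf. Stands turned 0 to 0.4 rad about the vertical.
- rod: rod that slides out of the sleeve along rail +y, ending in a grey upright grip block 32 mm (x) by 14 mm (y, along the rod), from 43 to 109 mm above the worktop. An inner spring draws it in: 4 N when fully in, as at the start, plus 0.7 N per 10 mm pulled; it goes back if let go. Travel 130 mm. Origin moves with the rod, at the rail's origin when in.
- rod_grip (a point): grip point in the upper half of the rod's grip block, 90 mm above the worktop, 19 mm below its top, clear above the rod; with the rod in, 55 mm out from the sleeve's mouth. Behind the block (to the sleeve) 48 mm are clear but for the 16 mm thick rod, top 63 mm above the worktop (with a collar, top 66 mm). Axes as the rail's.
- rod_pointer (a point): tip of the thin dark steel pointer that sticks out sideways (rail -x) from the grip block, 50 mm above the worktop, 26 mm to the side of the rod's axis, level with the middle of the grip block along the rod.
- leaf (a joint): angle of the gauge leaf about its hinge, rad: 0 folded back alongside the sleeve, plain face up (the start); 3.14 flipped right over, lying alongside the rod's path, scale and clip up. Stops at both ends. It swings up and over; lightly damped, it sinks by its own weight to the nearer side.
- leaf_hinge (a point): middle of the leaf's hinge pin, beside the sleeve's mouth, 42 mm above the worktop, 38 mm to the rail's -x of the rod's axis; the pin lies along rail x. The leaf is an aluminium strip 20 mm wide, 6 mm thick, 203 mm long from the hinge. Axes turn with the leaf.
- leaf_peg (a point): grip point on the round peg (10 mm thick, 46 mm long, 14 mm button at its outer end) that sticks out to rail -x from the leaf's free end: 180 mm from the hinge pin, 70 mm from the rod's axis, 22 mm out from the leaf's edge. It goes over in an upright half circle about the pin; 42 mm above the worktop at both ends. Axes turn with the leaf, x along the peg.
- clip_mark (a point): rod-side end of the 3 mm wide ridge of the dark steel clip (11 mm long), clamped immovably on the leaf 95 to 160 mm from the hinge (differs each time), on the face that is underneath while folded. With the leaf flipped over it lies beside the pointer's path, 50 mm above the worktop. Axes turn with the leaf: x across it, y along it.
- clothes_peg_a: bystander: a small wooden clothes peg, 15 x 72 x 12 mm, lying behind the rail; origin under its centre
- clothes_peg_b: bystander: another wooden clothes peg, 15 x 72 x 12 mm, lying behind the rail; origin under its centre
- spool: bystander: a thread spool standing upright in front of the rail, 29 mm diameter, 40 mm high; origin under its centre
- brush: bystander: a grey scrubbing brush with a loop handle, 61 x 155 x 91 mm; origin under its centre
- tape_measure: bystander: a tape measure, 66 x 74 x 33 mm; origin under its centre
- torch: bystander: a small black torch lying down, 37 x 114 x 32 mm; origin under its centre
- lint_roller: bystander: a lint roller standing on end, 52 mm diameter, 220 mm high; origin under its centre

How it is judged:
On the way:
1. the gauge leaf is flipped right over while the rod is still in (value of joint leaf above 3 rad and y of rod_pointer in the frame of rail below 0.075 m), for 0.2 s.
At the end, for the whole second after the job is handed in: The gauge leaf lies flipped over (within 0.14 rad of its stop), the rod is pulled out so that its pointer is within 5 mm of the middle of the clip's ridge, measured along the rod, and the fingers hold it there against its spring (more than 2 N between fingers and rod) through the last second (value of joint leaf above 3 rad and y of rod_pointer in the frame of clip_mark between -0.005 and 0.005 m and y of rod_pointer in the frame of rail above 0.085 m and contact force between the fingers and rod above 2 N); the arm keeps its last pose, push and grip.
It fails at once if one of the other things on the worktop is moved by more than 30 mm (distance of any of clothes_peg_a, clothes_peg_b, spool, brush, tape_measure, torch, lint_roller from where it was at the start of the episode above 0.03 m).
It also fails if it takes over 59 s, if anything falls off the work surface, if the arm or the gripper's body presses on something with over 40 N, if the wrist force passes 120 N, or if a joint passes its speed limit or range.

## Working session

There is one attempt and no reset: what is moved stays moved. The work goes in short steps, Python scripts to look and compute and a tool call to move; the robot and the scene stay as the last step left them, time stands still between calls to the robot, and variables do not carry over. Pictures are saved under pics/ and viewed, at most 10 in all, crops included, and the job is handed in when it is done.

Besides the shell and the picture viewer there is one more tool, called after ">>>" as a command line: name --argument value ..., lists and objects as JSON in quotes. play_rows: Moves the arm, as the interface text tells. Its arguments: {"type":"object","properties":{"translation":{"type":"array","items":{"type":"array","items":{"type":"number","minimum":-1,"maximum":1}}},"twist":{"type":"array","items":{"type":"array","items":{"type":"number","minimum":-1,"maximum":1}}},"gripper":{"type":"array","items":{"type":"number"}}},"required":["translation","twist","gripper"]}

```bash
mkdir -p pics; ls; cat > h.py <<'E'
import numpy as np, cv2
from bench import robot
from scipy.spatial.transform import Rotation as R
def save(cam,n):
    im=robot.snapshot(cam); cv2.imwrite(f'pics/{n}.png',im[:,:,::-1]); return im
def proj(cam,p):
    m=robot.camera_model(cam);K=np.array(m['camera_matrix'])
    Rm=cv2.Rodrigues(np.array(m['rvec'],float))[0];c=np.atleast_2d(p)@Rm.T+np.ravel(m['tvec'])
    s=c[:,:2]/c[:,2:];s=s*(1+m['k1']*(s**2).sum(1,keepdims=True))
    return s@K[:2,:2].T+K[:2,2]
def unproj(cam,uv,z):
    m=robot.camera_model(cam);K=np.array(m['camera_matrix'],float)
    s=cv2.undistortPoints(np.array([[uv]],float),K,np.array([m['k1'],0,0,0,0.]))[0,0] 
    Rm=cv2.Rodrigues(np.array(m['rvec'],float))[0];t=np.ravel(m['tvec'])
    d=Rm.T@np.array([s[0],s[1],1]);o=-Rm.T@t
    return o+d*(z-o[2])/d[2]
E
python3 - <<'E'
from h import *
for c in ['top','scene']:
    save(c,c+'0')
    for n in ['rail','rod_grip','rod_pointer','leaf_hinge','leaf_peg','spool','brush','tape_measure','torch','lint_roller','clothes_peg_a']:
        print(c,n,[(np.round(d['centre'],3).tolist(),round(d['score'],2)) for d in robot.spot_point(n,c)[:2]])
o=robot.get_obs();print(o)
E
```

```text
pics
top rail [([0.5, 0.184, -0.001], 0.58), ([0.364, -0.206, 0.0], 0.53)]
top rod_grip [([0.484, 0.232, 0.089], 0.57)]
top rod_pointer [([0.463, 0.226, 0.051], 0.54)]
top leaf_hinge [([0.467, 0.17, 0.044], 0.6)]
top leaf_peg [([0.482, 0.232, 0.09], 0.65), ([0.49, -0.014, 0.039], 0.61)]
top spool [([0.376, 0.139, -0.001], 0.59)]
top brush [([0.444, -0.33, -0.003], 0.79)]
top tape_measure [([0.363, -0.206, 0.003], 0.79)]
top torch [([0.632, -0.242, 0.001], 0.73), ([0.465, 0.168, 0.045], 0.25)]
top lint_roller [([0.539, 0.628, 0.003], 0.89), ([0.63, -0.239, 0.002], 0.2)]
top clothes_peg_a [([0.586, 0.272, 0.002], 0.68), ([0.61, 0.143, -0.004], 0.58)]
scene rail [([0.5, 0.186, 0.002], 0.63)]
scene rod_grip [([0.48, 0.231, 0.09], 0.61)]
scene rod_pointer [([0.372, 0.143, -0.002], 0.67), ([0.458, 0.223, 0.05], 0.63)]
scene leaf_hinge []
scene leaf_peg []
scene spool []
scene brush [([0.44, -0.328, 0.002], 0.92), ([0.369, 0.14, -0.002], 0.27)]
scene tape_measure []
scene torch [([0.63, -0.242, 0.003], 0.47), ([0.456, 0.226, 0.055], 0.22)]
scene lint_roller [([0.538, 0.627, -0.003], 0.76)]
scene clothes_peg_a []
{'time': 1.2, 'joint_positions': array([ 1.19589433e+00,  8.72090535e-02,  1.37070960e+00,  1.83677209e-05,
        1.68363132e+00, -1.03132494e-01]), 'qvel': array([-0.00020944, -0.00148043,  0.00059654,  0.00178392, -0.0004117 ,
       -0.00010318]), 'joint_torque': array([ 1.56734375e-03, -3.40058613e+01, -3.02594769e+01,  7.17102480e-02,
        2.39876396e-02,  1.50257722e-05]), 'tool_pos': array([0.14765757, 0.5298046 , 0.40469605]), 'ee_rot': array([ 3.14154832e+00, -1.37595537e-05,  2.86982522e+00]), 'wrist_force': array([ 0.20655941, -0.13449595, -0.4240438 ]), 'wrist_torque': array([ 0.01193127, -0.0593824 , -0.0014144 ]), 'finger_force': 0.0, 'width': 0.09392738190814036}
```

View pics/top0.png

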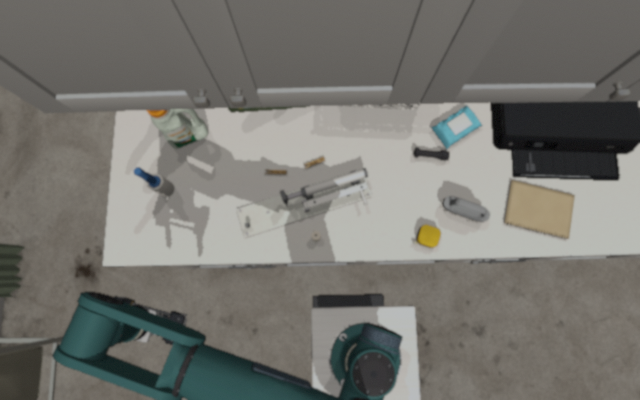

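View pics/scene0.png

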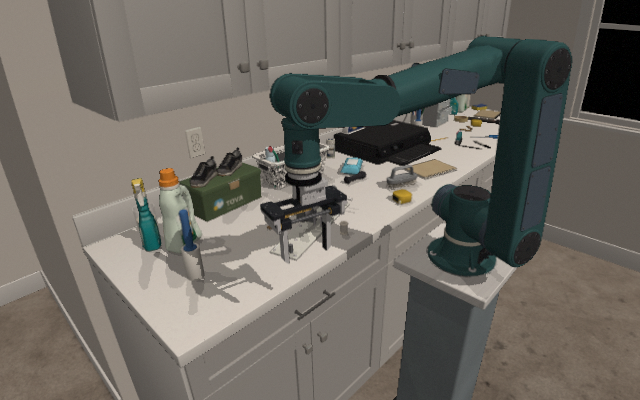

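The top view shows the rail at about (280–370, 175–225) px, with its sleeve to the right and its grip end to the left at about (283, 197). The spool is in front at (316, 237). In the scene view the gripper hides part of the rail. I'll fit the rail pose from several detections next.

```bash
cat > fit.py <<'E'
from h import *
from scipy.optimize import least_squares
L={'rail':(0,0,0),'rod_grip':(0,.055,.09),'rod_pointer':(-.026,.055,.05),'leaf_hinge':(-.038,0,.042),'leaf_peg':(-.07,-.18,.042)}
g=np.array([.5,.185,.3])
def w(q,l): c,s=np.cos(q[2]),np.sin(q[2]); return np.array([q[0]+c*l[0]-s*l[1],q[1]+s*l[0]+c*l[1]])
A=[]
for k in range(3):
  for cam in ['top','scene']:
    robot.snapshot(cam)
    for n,l in L.items():
        for d in robot.spot_point(n,cam):
            p=np.array(d['centre'])
            if np.hypot(*(p[:2]-w(g,l)))<.02 and abs(p[2]-l[2])<.02: A.append((n,l,p))
r=least_squares(lambda q:np.concatenate([w(q,l)-p[:2] for n,l,p in A]),g,loss='soft_l1',f_scale=.004)
print(len(A),np.round(r.x,4))
for n,l in L.items():
    e=[p for m,_,p in A if m==n]; print(n,len(e),np.round(w(r.x,l),4), e and np.round(np.mean(e,0),4))
im=robot.snapshot('top'); cv2.imwrite('pics/top1.png',cv2.resize(im[140:250,220:390,::-1],None,fx=4.5,fy=4.5,interpolation=cv2.INTER_CUBIC))
for n,l in L.items(): print(n,np.round((proj('top',[*w(r.x,l),l[2]])[0]-[220,140])*4.5))
E
python3 fit.py
```

```text
22 [0.5003 0.1815 0.3066]
rail 6 [0.5003 0.1815] [0.5007 0.1819 0.002 ]
rod_grip 6 [0.4837 0.234 ] [0.4838 0.2326 0.0877]
rod_pointer 5 [0.4589 0.2261] [0.4584 0.2276 0.0513]
leaf_hinge 2 [0.4641 0.1701] [0.4641 0.1698 0.0434]
leaf_peg 3 [ 0.4879 -0.0112] [ 0.4879 -0.0111  0.0419]
rail [370. 253.]
rod_grip [286. 251.]
rod_pointer [303. 298.]
leaf_hinge [384. 291.]
leaf_peg [644. 252.]
```

View pics/top1.png

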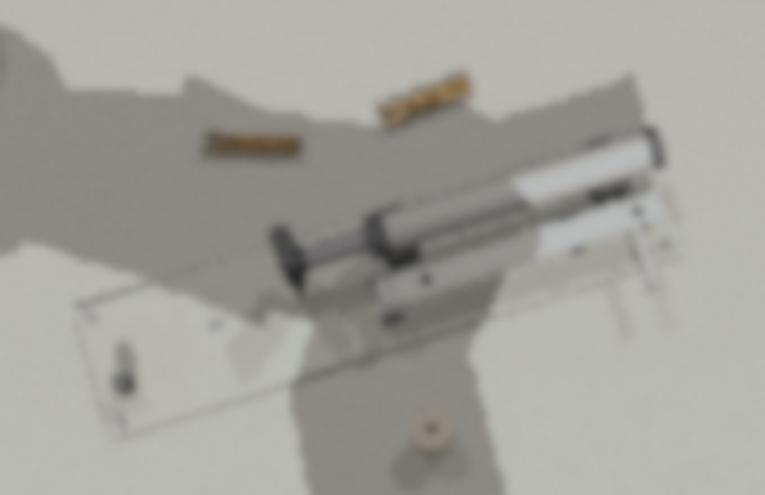

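>>> play_rows --translation '[[0, 0, 0], [0, 0, 0], [0, 0, 0], [0, 0, 0], [0, 0, 0], [0, 0, 0], [-0.25, -0.9, 0], [-0.25, -0.9, 0]]' --twist '[[0, 0, -0.965], [0, 0, -0.965], [0, 0, -0.965], [0, 0, -0.965], [0, 0, -0.965], [0, 0, -0.965], [0, 0, 0], [0, 0, 0]]' --gripper '[1, 1, 1, 1, 1, 1, 1, 1]'

```text
time: 3.85
tool_pos: [0.1885, 0.4669, 0.4043]
ee_rot: [-3.141, -0.0, -2.832]
wrist_force: [0.5, -0.3, 0.7]
width: 0.094
finger_force: 0.0
```

>>> play_rows --translation '[[-0.25, -0.9, 0], [-0.25, -0.9, 0], [-0.25, -0.9, 0], [-0.25, -0.9, 0], [-0.25, -0.9, 0], [-0.25, -0.9, 0], [-0.25, -0.9, 0], [-0.25, -0.9, 0]]' --twist '[[0, 0, 0], [0, 0, 0], [0, 0, 0], [0, 0, 0], [0, 0, 0], [0, 0, 0], [0, 0, 0], [0, 0, 0]]' --gripper '[0, 0, 0, 0, 0, 0, 0, 0]'

```text
time: 4.65
tool_pos: [0.3523, 0.2155, 0.405]
ee_rot: [3.141, 0.001, -2.834]
wrist_force: [0.6, -0.7, -0.4]
width: 0.0476
finger_force: 0.0
```

>>> play_rows --translation '[[-0.25, -0.9, 0], [-0.25, -0.9, 0], [-0.25, -0.9, 0], [-0.25, -0.9, 0], [-0.25, -0.9, 0], [-0.25, -0.9, 0], [0, 0, 0], [0, 0, 0]]' --twist '[[0, 0, 0], [0, 0, 0], [0, 0, 0], [0, 0, 0], [0, 0, 0], [0, 0, 0], [0, 0, 0], [0, 0, 0]]' --gripper '[0, 0, 0, 0, 0, 0, 0, 0]'

```text
time: 5.45
tool_pos: [0.4745, 0.0287, 0.4044]
ee_rot: [3.141, -0.001, -2.836]
wrist_force: [-0.5, 0.3, -0.5]
width: 0.047
finger_force: 0.0
```

```bash
cat >> fit.py <<'E'
o=robot.get_obs();t=o['tool_pos'];c,s=np.cos(r.x[2]),np.sin(r.x[2])
d=t[:2]-r.x[:2];print('tcp in rail',c*d[0]+s*d[1],-s*d[0]+c*d[1],t[2],'t',o['time'])
for uv in [(125/4.5+220,350/4.5+140),(125/4.5+220,385/4.5+140)]:
    for z in (0.01,.03):
        d=unproj('top',uv,z)[:2]-r.x[:2];print('post',z,c*d[0]+s*d[1],-s*d[0]+c*d[1])
np.save('rail.npy',r.x); robot.snapshot('scene'); save('scene','scene1')
E
python3 fit.py
```

```text
30 [0.5005 0.1811 0.3058]
rail 7 [0.5005 0.1811] [0.5026 0.1819 0.001 ]
rod_grip 5 [0.4839 0.2335] [0.4832 0.2322 0.0877]
rod_pointer 6 [0.4591 0.2257] [0.4576 0.2265 0.0501]
leaf_hinge 6 [0.4642 0.1697] [0.4644 0.1691 0.042 ]
leaf_peg 6 [ 0.4879 -0.0116] [ 0.4874 -0.0114  0.0423]
rail [371. 253.]
rod_grip [286. 251.]
rod_pointer [303. 298.]
leaf_hinge [385. 291.]
leaf_peg [645. 252.]
tcp in rail -0.0706433981651066 -0.13703430485829016 0.404671248137707 t 7.3
post 0.01 -0.012988119903526996 0.1869641337462884
post 0.03 -0.017236885955116306 0.1844487823461708
post 0.01 -0.036931986581383705 0.19409292665883104
post 0.03 -0.04081093840835625 0.19146747069377928
```

View pics/scene1.png

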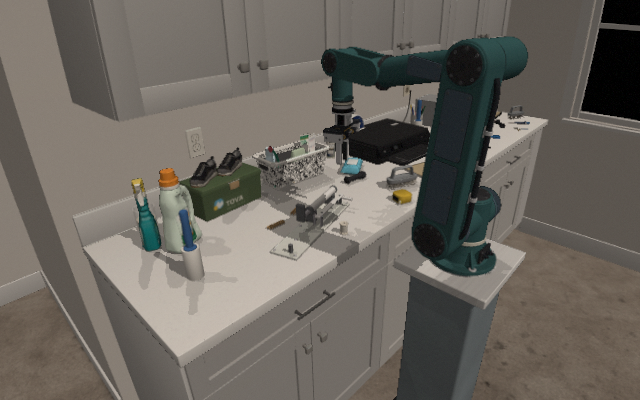

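The scene view shows the rail clear at about (318, 210) px, with the post at (290, 247). The fit is stable, so I'll descend onto the peg.

>>> play_rows --translation '[[0, -0.55, 0], [0, -0.55, 0.3], [0, 0, 0.85], [0, 0, 0.85], [0, 0, 0.85], [0, 0, 0.85], [0, 0, 0.6], [0, 0, 0.27]]' --twist '[[0, 0, 0], [0, 0, 0], [0, 0, 0], [0, 0, 0], [0, 0, 0], [0, 0, 0], [0, 0, 0], [0, 0, 0]]' --gripper '[0, 0, 0, 0, 0, 0, 0, 0]'

```text
time: 8.2
tool_pos: [0.4866, -0.0126, 0.219]
ee_rot: [3.139, -0.004, -2.834]
wrist_force: [-0.1, -0.5, -0.4]
width: 0.0468
finger_force: 0.0
```

>>> play_rows --translation '[[0, 0, 0], [0, 0, 0], [0, 0, 0], [0, 0, 0], [0, 0, 0], [0, 0, 0], [0, 0, 0], [0, 0, 0]]' --twist '[[0, 0, 0], [0, 0, 0], [0, 0, 0], [0, 0, 0], [0, 0, 0], [0, 0, 0], [0, 0, 0], [0, 0, 0]]' --gripper '[-1, -1, -1, -1, -1, -1, -1, -1]'

```text
time: 9.0
tool_pos: [0.4877, -0.0111, 0.2232]
ee_rot: [3.137, 0.003, -2.834]
wrist_force: [-1.9, 8.1, 4.6]
width: 0.0088
finger_force: 30.0
```

```bash
cat > st.py <<'E'
from h import *
q=np.load('rail.npy');o=robot.get_obs();t=o['tool_pos'];c,s=np.cos(q[2]),np.sin(q[2])
d=t[:2]-q[:2];print('tcp in rail',c*d[0]+s*d[1],-s*d[0]+c*d[1],t[2],'t',o['time'],o['width'],o['finger_force'],o['wrist_force'])
E
python3 st.py
python3 - <<'E'
import numpy as np
n=24;a=np.linspace(0,np.pi,n+1)
y=-.18*np.cos(a);z=.18*np.sin(a)
print(np.round(np.c_[np.diff(y),-np.diff(z)]/.04,2).tolist())
E
```

```text
tcp in rail -0.07001539585916301 -0.17947808665560366 0.2231914684716026 t 9.0 0.008763016996554395 30.00520259141922 [-1.89776476  8.07503465  4.57811212]
[[0.04, -0.59], [0.11, -0.58], [0.19, -0.56], [0.26, -0.53], [0.33, -0.49], [0.39, -0.44], [0.44, -0.39], [0.49, -0.33], [0.53, -0.26], [0.56, -0.19], [0.58, -0.11], [0.59, -0.04], [0.59, 0.04], [0.58, 0.11], [0.56, 0.19], [0.53, 0.26], [0.49, 0.33], [0.44, 0.39], [0.39, 0.44], [0.33, 0.49], [0.26, 0.53], [0.19, 0.56], [0.11, 0.58], [0.04, 0.59]]
```

>>> play_rows --translation '[[0, 0.04, -0.59], [0, 0.11, -0.58], [0, 0.19, -0.56], [0, 0.26, -0.53], [0, 0.33, -0.49], [0, 0.39, -0.44], [0, 0.44, -0.39], [0, 0.49, -0.33]]' --twist '[[0, 0, 0], [0, 0, 0], [0, 0, 0], [0, 0, 0], [0, 0, 0], [0, 0, 0], [0, 0, 0], [0, 0, 0]]' --gripper '[-1, -1, -1, -1, -1, -1, -1, -1]'

```text
time: 9.8
tool_pos: [0.4609, 0.0744, 0.3785]
ee_rot: [3.14, 0.005, -2.834]
wrist_force: [6.3, 5.5, -9.2]
width: 0.0092
finger_force: 30.0
```

```bash
python3 st.py
```

```text
tcp in rail -0.06987472254614346 -0.08985115857815376 0.37854775432678356 t 9.8 0.00918935233206929 29.990435242652893 [ 6.30440558  5.54570949 -9.20807672]
```

Forces are small and the tool is following the arc, so I'll continue.

>>> play_rows --translation '[[0, 0.53, -0.26], [0, 0.56, -0.19], [0, 0.58, -0.11], [0, 0.59, -0.04], [0, 0.59, 0.04], [0, 0.58, 0.11], [0, 0.56, 0.19], [0, 0.53, 0.26]]' --twist '[[0, 0, 0], [0, 0, 0], [0, 0, 0], [0, 0, 0], [0, 0, 0], [0, 0, 0], [0, 0, 0], [0, 0, 0]]' --gripper '[-1, -1, -1, -1, -1, -1, -1, -1]'

```text
time: 10.6
tool_pos: [0.4066, 0.2464, 0.3812]
ee_rot: [-3.142, 0.011, -2.835]
wrist_force: [5.8, 0.7, 2.3]
width: 0.0089
finger_force: 30.0
```

>>> play_rows --translation '[[0, 0.49, 0.33], [0, 0.44, 0.39], [0, 0.39, 0.44], [0, 0.33, 0.49], [0, 0.26, 0.53], [0, 0.19, 0.56], [0, 0.11, 0.58], [0, 0.04, 0.56]]' --twist '[[0, 0, 0], [0, 0, 0], [0, 0, 0], [0, 0, 0], [0, 0, 0], [0, 0, 0], [0, 0, 0], [0, 0, 0]]' --gripper '[-1, -1, -1, -1, -1, -1, -1, -1]'

```text
time: 11.4
tool_pos: [0.3797, 0.3327, 0.2243]
ee_rot: [3.138, 0.008, -2.834]
wrist_force: [5.1, 2.7, 0.3]
width: 0.0088
finger_force: 30.0
```

```bash
python3 st.py
```

```text
tcp in rail -0.06951981151369997 0.18094712053816225 0.22434261381276618 t 11.4 0.008833644796732834 30.020540356636047 [5.06260773 2.6884566  0.27276736]
```

>>> play_rows --translation '[[0, 0, 0.05], [0, 0, 0], [0, 0, 0], [0, 0, 0], [0, 0, 0], [0, 0, -0.6], [0, 0, -0.9], [0, 0, -0.9]]' --twist '[[0, 0, 0], [0, 0, 0], [0, 0, 0], [0, 0, 0], [0, 0, 0], [0, 0, 0], [0, 0, 0], [0, 0, 0]]' --gripper '[0, 0, 0, 0, 0, 0, 0, 0]'

```text
time: 12.2
tool_pos: [0.3783, 0.3308, 0.318]
ee_rot: [-3.141, -0.001, -2.835]
wrist_force: [0.3, -0.3, 0.1]
width: 0.0471
finger_force: 0.0
```

>>> play_rows --translation '[[0, 0, -0.8], [-0.45, -0.9, 0], [-0.45, -0.9, 0], [-0.45, -0.9, 0], [-0.4, -0.45, 0], [0, 0, 0], [0, 0, 0], [0, 0, 0]]' --twist '[[0, 0, 0], [0, 0, 0], [0, 0, 0], [0, 0, 0], [0, 0, 0], [0, 0, 0], [0, 0, 0], [0, 0, 0]]' --gripper '[0, 0, 0, 0, 0, 0, 0, 0]'

```text
time: 13.0
tool_pos: [0.4827, 0.2327, 0.3492]
ee_rot: [3.141, -0.0, -2.833]
wrist_force: [0.8, -0.0, -0.5]
width: 0.0472
finger_force: 0.0
```

```bash
python3 st.py; cat > clip.py <<'E'
from h import *
q=np.load('rail.npy');c,s=np.cos(q[2]),np.sin(q[2])
for k in range(4):
  for cam in ['top','scene']:
    robot.snapshot(cam)
    for n in ['clip_mark','leaf_peg','rod_pointer','rod_grip']:
      for d in robot.spot_point(n,cam)[:2]:
        p=np.array(d['centre']);e=p[:2]-q[:2]
        print(cam,n,round(d['score'],2),np.round([c*e[0]+s*e[1],-s*e[0]+c*e[1],p[2]],4))
im=robot.snapshot('top'); cv2.imwrite('pics/top2.png',cv2.resize(im[140:250,220:390,::-1],None,fx=4.5,fy=4.5,interpolation=cv2.INTER_CUBIC))
E
python3 clip.py
```

```text
tcp in rail -0.0013956851563082257 0.05459847513154993 0.34922633874722897 t 13.0 0.047195817276316755 0.0 [ 0.80020086 -0.02327397 -0.52294166]
top leaf_peg 0.97 [-0.066   0.1825  0.0426]
top rod_pointer 0.56 [-0.0219  0.0566  0.0498]
top rod_grip 0.63 [0.0002 0.0524 0.0897]
scene clip_mark 0.58 [-0.0261  0.1368  0.0522]
scene clip_mark 0.42 [ 0.0006  0.0003 -0.0017]
scene leaf_peg 0.59 [-0.0687  0.1777  0.0439]
scene leaf_peg 0.47 [ 0.0937 -0.0705  0.0045]
scene rod_pointer 0.61 [-0.0254  0.054   0.0524]
scene rod_grip 0.52 [0.0016 0.0539 0.0921]
top leaf_peg 0.73 [-0.0008  0.0552  0.0898]
top leaf_peg 0.71 [-0.0681  0.1791  0.0416]
top rod_pointer 0.54 [-0.0282  0.0571  0.0472]
top rod_grip 0.47 [-0.0005  0.0551  0.0886]
scene clip_mark 0.44 [-0.0218  0.1389  0.0512]
scene leaf_peg 0.66 [-0.0678  0.1791  0.0396]
scene rod_pointer 0.48 [-0.028   0.0559  0.0493]
scene rod_grip 0.66 [-0.0059  0.053   0.0877]
top clip_mark 0.46 [-0.0273  0.0605  0.0497]
top leaf_peg 0.93 [-0.0663  0.1815  0.0443]
top rod_pointer 0.45 [-0.0252  0.0608  0.0479]
top rod_grip 0.68 [-0.0012  0.0515  0.0904]
scene clip_mark 0.58 [-0.0244  0.1383  0.048 ]
scene leaf_peg 0.82 [-0.0695  0.179   0.0426]
scene leaf_peg 0.53 [-0.0376 -0.0011  0.0403]
scene rod_pointer 0.55 [-0.0263  0.0552  0.051 ]
scene rod_grip 0.63 [-0.0013  0.0533  0.0895]
top leaf_peg 0.8 [-0.0639  0.1817  0.0369]
top rod_pointer 0.64 [-0.026   0.0586  0.049 ]
top rod_pointer 0.63 [0.0015 0.0567 0.0894]
top rod_grip 0.44 [-0.0001  0.0547  0.0882]
scene clip_mark 0.56 [-0.0697  0.1798  0.0417]
scene clip_mark 0.53 [-0.0231  0.1383  0.05  ]
scene leaf_peg 0.56 [-0.0682  0.1762  0.0423]
scene rod_pointer 0.63 [-0.0283  0.0558  0.0507]
scene rod_grip 0.69 [-0.004   0.0533  0.0904]
```

View pics/top2.png

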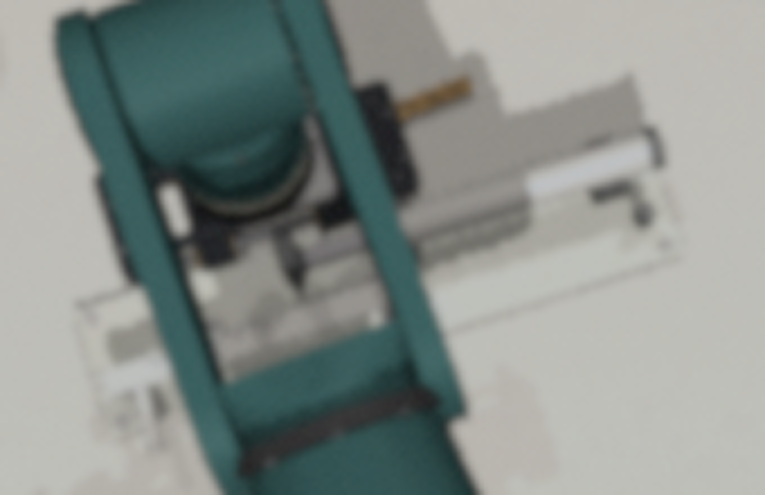

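The leaf is flipped, with its peg at about (150, 400) px. The scene camera puts the clip about 138 mm along the rail. I'll grip the rod now.

>>> play_rows --translation '[[0, 0, 0.6], [0, 0, 0.6], [0, 0, 0.5], [0, 0, 0.28], [0, 0, 0], [0, 0, 0], [0, 0, 0], [0, 0, 0]]' --twist '[[0, 0, 0], [0, 0, 0], [0, 0, 0], [0, 0, 0], [0, 0, 0], [0, 0, 0], [0, 0, 0], [0, 0, 0]]' --gripper '[0, 0, 0, 0, 0, -1, -1, -1]'

```text
time: 15.85
tool_pos: [0.4838, 0.2324, 0.2713]
ee_rot: [3.141, 0.003, -2.834]
wrist_force: [-0.1, -0.5, -0.3]
width: 0.0268
finger_force: 0.0
```

>>> play_rows --translation '[[0, 0, 0], [0, 0, 0], [0, 0, 0], [0, 0, 0]]' --twist '[[0, 0, 0], [0, 0, 0], [0, 0, 0], [0, 0, 0]]' --gripper '[-1, -1, -1, -1]'

```text
time: 16.25
tool_pos: [0.4832, 0.2335, 0.2708]
ee_rot: [3.138, 0.002, -2.834]
wrist_force: [-1.7, 5.0, 0.3]
width: 0.014
finger_force: 30.0
```

```bash
python3 st.py
```

```text
tcp in rail -0.000686508470254487 0.0551274811025363 0.27083650920649643 t 16.25 0.013970474155258665 29.99761551618576 [-1.65135     4.99378429  0.30258298]
```

>>> play_rows --translation '[[0, 0.3, 0], [0, 0.4, 0], [0, 0.4, 0], [0, 0.4, 0], [0, 0.4, 0], [0, 0.18, 0], [0, 0, 0], [0, 0, 0]]' --twist '[[0, 0, 0], [0, 0, 0], [0, 0, 0], [0, 0, 0], [0, 0, 0], [0, 0, 0], [0, 0, 0], [0, 0, 0]]' --gripper '[-1, -1, -1, -1, -1, -1, -1, -1]'

```text
time: 17.05
tool_pos: [0.4594, 0.3104, 0.2707]
ee_rot: [-3.136, 0.003, -2.836]
wrist_force: [5.6, -8.4, 2.4]
width: 0.014
finger_force: 30.0
```

```bash
python3 st.py; cat > c2.py <<'E'
from h import *
q=np.load('rail.npy');c,s=np.cos(q[2]),np.sin(q[2]);D={}
for k in range(8):
  for cam in ['top','scene']:
    im=robot.snapshot(cam)
    for n in ['clip_mark','rod_pointer','rod_grip','leaf_peg']:
      for d in robot.spot_point(n,cam)[:2]:
        p=np.array(d['centre']);e=p[:2]-q[:2];v=[c*e[0]+s*e[1],-s*e[0]+c*e[1],p[2]]
        D.setdefault((cam,n),[]).append(np.round(v,3).tolist())
for k,v in D.items(): print(k,v)
P=proj('scene',[*(q[:2]+[c*-.026-s*.138,s*-.026+c*.138]),.05])[0]; print(P)
x,y=P.astype(int); cv2.imwrite('pics/s3.png',cv2.resize(im[y-30:y+30,x-40:x+40,::-1],None,fx=10,fy=10,interpolation=cv2.INTER_CUBIC))
E
python3 c2.py
```

```text
tcp in rail -0.00019212009541619973 0.13570399827749988 0.2707480101894381 t 17.05 0.01395953354185012 30.032474398612976 [ 5.64782338 -8.3780854   2.39385656]
('top', 'clip_mark') [[-0.02, 0.137, 0.052], [0.168, 0.416, 0.001], [-0.025, 0.138, 0.052], [-0.022, 0.139, 0.053], [-0.025, 0.135, 0.05], [-0.021, 0.138, 0.052], [0.168, 0.415, 0.004], [-0.023, 0.137, 0.054], [-0.024, 0.14, 0.052]]
('top', 'rod_pointer') [[-0.025, 0.138, 0.049], [-0.025, 0.136, 0.05], [-0.024, 0.137, 0.052], [-0.022, 0.138, 0.049], [-0.024, 0.138, 0.049], [-0.132, -0.005, 0.0], [-0.026, 0.138, 0.051], [0.171, 0.415, 0.001], [-0.022, 0.138, 0.051], [0.109, 0.058, 0.002], [-0.022, 0.136, 0.052]]
('top', 'rod_grip') [[0.001, 0.132, 0.088], [0.0, 0.132, 0.088], [-0.248, -0.326, 0.0], [-0.001, 0.133, 0.088], [0.002, 0.131, 0.088], [-0.001, 0.13, 0.093], [0.001, 0.078, -0.001], [0.002, 0.134, 0.088], [0.108, 0.06, 0.002], [0.001, 0.129, 0.09], [0.001, 0.131, 0.089]]
('top', 'leaf_peg') [[-0.063, 0.18, 0.041], [0.0, 0.131, 0.086], [-0.065, 0.178, 0.043], [-0.067, 0.179, 0.041], [-0.067, 0.18, 0.042], [-0.067, 0.181,
[... 529 characters left out ...]
-0.028, 0.132, 0.052], [-0.024, 0.131, 0.05], [-0.026, 0.134, 0.053]]
('scene', 'rod_grip') [[-0.001, 0.13, 0.09], [-0.0, 0.129, 0.087], [-0.002, 0.133, 0.088], [-0.022, 0.137, 0.05], [0.0, 0.133, 0.09], [-0.137, 0.004, -0.001], [-0.21, -0.47, 0.002], [-0.002, 0.131, 0.087], [-0.003, 0.132, 0.087], [0.001, 0.132, 0.084], [0.172, 0.414, 0.002]]
('scene', 'leaf_peg') [[-0.066, 0.176, 0.042], [-0.037, -0.002, 0.04], [-0.066, 0.18, 0.042], [0.003, 0.002, 0.003], [0.003, 0.0, -0.002], [-0.066, 0.18, 0.042], [-0.065, 0.181, 0.044], [-0.25, -0.327, 0.0], [-0.068, 0.177, 0.043], [-0.068, 0.175, 0.043], [-0.208, -0.471, 0.001], [-0.069, 0.179, 0.042], [0.097, -0.068, 0.0]]
[295.94807341 232.12259686]
```

View pics/s3.png

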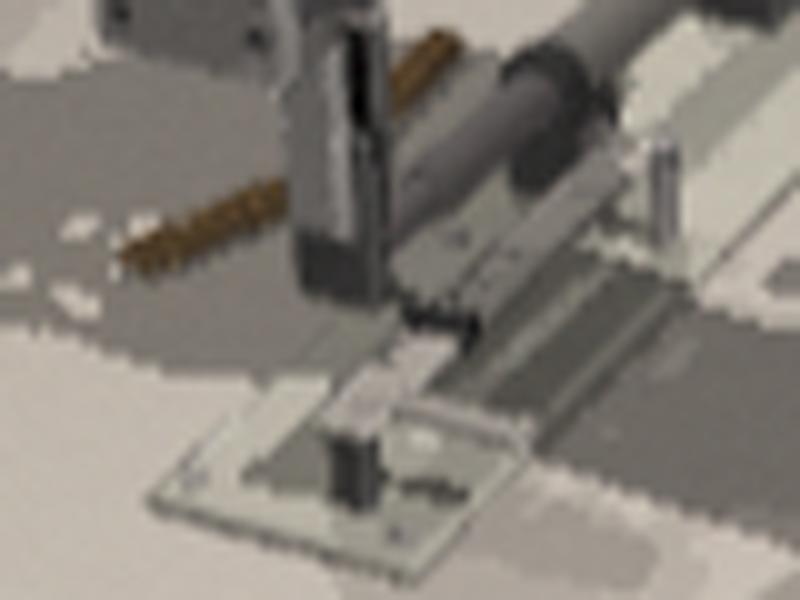

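The crop shows the pointer and the dark clip side by side at about (440, 320) px. By the numbers, the pointer is 3–4 mm short of the clip, so I'll nudge it out.

>>> play_rows --translation '[[0, 0.1, 0], [0, 0, 0], [0, 0, 0], [0, 0, 0], [0, 0, 0]]' --twist '[[0, 0, 0], [0, 0, 0], [0, 0, 0], [0, 0, 0], [0, 0, 0]]' --gripper '[-1, -1, -1, -1, -1]'

```text
time: 21.55
tool_pos: [0.4584, 0.3138, 0.2708]
ee_rot: [-3.136, 0.003, -2.836]
wrist_force: [5.2, -8.9, 1.8]
width: 0.014
finger_force: 30.0
```

```bash
python3 st.py; sed -i "s/^for k,v in D.*/for k,v in D.items(): v=np.array(v); print(k,np.median(v,0),len(v))/" c2.py; python3 c2.py;python3 st.py
```

```text
tcp in rail -0.00015544558342418802 0.13922247365454077 0.2707534354704397 t 21.55 0.013986349210807188 30.02100169658661 [ 5.24281523 -8.86798286  1.8261873 ]
('top', 'clip_mark') [-0.024  0.137  0.051] 11
('top', 'rod_pointer') [-0.025  0.14   0.048] 9
('top', 'rod_grip') [0.0005 0.1365 0.088 ] 12
('top', 'leaf_peg') [-0.066  0.179  0.041] 11
('scene', 'clip_mark') [-0.024   0.1395  0.052 ] 10
('scene', 'rod_pointer') [-0.026  0.137  0.052] 9
('scene', 'rod_grip') [-0.002  0.136  0.088] 11
('scene', 'leaf_peg') [-0.067   0.1775  0.042 ] 10
[295.94807341 232.12259686]
tcp in rail -0.00016664533076866939 0.13921823831052133 0.2707252809249004 t 25.55 0.013765551215606513 30.020800530910492 [ 4.76005231 -8.32463105  1.72998132]
```

The pointer (about 0.138 m) and the clip (about 0.138 m) now agree, and the grip is steady.

```bash
python3 -c "
from bench import robot
print(robot.close_job())"
```

```text
the job is handed in; nothing more can be done
None
```

I flipped the leaf right over, pulled the rod out until its pointer was level with the clip to within about 3 mm by camera, and handed the job in at about 26 s, still gripping it; no verdict came back.

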